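# Clear the bottles, fetch the board clamp, put the bottles back

### The job

The board clamp is hemmed in by three bottles: first move all three bottles to the grey side mat, standing wholly on it. Only then take the board clamp to the teal inspection plate and set it flat and centred on the black rectangle, lined up with it, and after that put every bottle back, centred on the disc of its own cap colour. Keep the bottles upright throughout and leave the solder reel where it is.

Things in the scene. Friction and masses are not known exactly. Their poses are not given: they have to be found in the camera images.
- bottle_red: Bottle of amber glass with white label, red band and red cap, standing loose: cylinder 44 mm in diameter to 56 mm height, then a sloping shoulder to 68 mm, then a red screw cap, 28 mm in diameter, from 68 to 98 mm height (full height 98). About 0.11 kg. Origin: centre of its underside; z up along its axis; its yaw means nothing. At the start it stands on the red disc.
- bottle_yellow: Bottle of white plastic with yellow band and yellow cap, standing loose: cylinder 44 mm in diameter to 56 mm height, then a sloping shoulder to 68 mm, then a yellow screw cap, 28 mm in diameter, from 68 to 98 mm height (full height 98). About 0.11 kg. Origin: centre of its underside; z up along its axis; its yaw means nothing. At the start it stands on the yellow disc.
- bottle_green: Bottle of black plastic with white label, green band and green cap, standing loose: cylinder 44 mm in diameter to 56 mm height, then a sloping shoulder to 68 mm, then a green screw cap, 28 mm in diameter, from 68 to 98 mm height (full height 98). About 0.11 kg. Origin: centre of its underside; z up along its axis; its yaw means nothing. At the start it stands on the green disc.
- board_clamp: Board clamp, loose, 0.22 kg: dark block 40 mm (its x) by 104 mm (its y), 24 mm high, red jaws on both ends up to 34 mm, green circuit board between them (top 29 mm). Grip across the 40 mm. Origin: centre of underside. It starts on the blue bench mat (190 x 240 mm, 6 mm thick), 85 to 100 mm beyond the bottles' row and roughly parallel to it: too near for a gripper's body while they stand there.
- disc_red: Red disc, 60 mm in diameter, 4 mm thick, fixed on the 6 mm blue bench mat, so that its top is 10 mm above the table: home of the bottle with the red cap. The three discs stand in a row, about 78 mm apart, their order shuffled. Origin: centre of its underside, 6 mm above the table.
- disc_yellow: Yellow disc, 60 mm in diameter, 4 mm thick, fixed on the 6 mm blue bench mat, so that its top is 10 mm above the table: home of the bottle with the yellow cap. The three discs stand in a row, about 78 mm apart, their order shuffled. Origin: centre of its underside, 6 mm above the table.
- disc_green: Green disc, 60 mm in diameter, 4 mm thick, fixed on the 6 mm blue bench mat, so that its top is 10 mm above the table: home of the bottle with the green cap. The three discs stand in a row, about 78 mm apart, their order shuffled. Origin: centre of its underside, 6 mm above the table.
- side_mat: Side mat: grey rectangle with yellow border lines, fixed on the table to the left or right of the blue bench mat, 250 mm (its x) by 140 mm (its y), 4 mm thick. Origin: centre of its underside, on the table; its top is at z = 4 mm. Large enough for the three bottles in a row along its x, 75 mm apart.
- inspection_plate: Inspection plate: teal plate fixed on the table on the other side of the bench mat, 120 mm (its x) by 150 mm (its y), 8 mm thick, its flat top at z = 8 mm. A black, white-edged rectangle 50 mm (x) by 114 mm (y) is painted at its centre, with its long side along the plate's y. Origin: centre of its underside, on the table.
- solder_reel: Bystander: solder reel, blue plastic with silver wire, 56 mm in diameter, 30 mm high, lying flat on the table. Loose. Origin: centre of its underside.
Mind the look-alikes: they are no part of the job. What is shaped like the bottle_yellow but purple is not meant.

How it is judged (in metres and radians):
On the way, in this order (a step that is already met when the one before it is completed fails the run):
1. all three bottles stand on the side mat (x of bottle_red in the frame of side_mat between -0.11 and 0.11 m and y of bottle_red in the frame of side_mat between -0.056 and 0.056 m and z of each of bottle_red, bottle_yellow, bottle_green in the frame of side_mat below 0.01 m and angle between each of bottle_red, bottle_yellow, bottle_green's own z axis and vertical below 0.12 rad and x of bottle_yellow in the frame of side_mat between -0.11 and 0.11 m and y of bottle_yellow in the frame of side_mat between -0.056 and 0.056 m and x of bottle_green in the frame of side_mat between -0.11 and 0.11 m and y of bottle_green in the frame of side_mat between -0.056 and 0.056 m), for 0.2 s.
2. the board clamp lies centred and lined up on the inspection plate while all three bottles stand on the side mat (all of step 1 and horizontal distance between board_clamp and inspection_plate below 0.012 m and angle between the y axis of board_clamp and the y axis of inspection_plate, either way round below 0.17 rad and z of board_clamp in the frame of inspection_plate below 0.013 m and angle between board_clamp's own z axis and vertical below 0.1 rad and linear speed of board_clamp below 0.02 m/s), for 0.2 s.
At the end, for the whole second after the job is handed in: Every bottle stands upright and at rest on the disc of its cap's colour, its axis within 12 mm of the disc's centre; the board clamp lies flat and at rest on the inspection plate, within 12 mm of the centre of the black rectangle and within 0.17 rad of its long direction (either way round) (horizontal distance between bottle_red and disc_red below 0.012 m and z of bottle_red in the frame of disc_red below 0.01 m and angle between each of bottle_red, bottle_yellow, bottle_green, board_clamp's own z axis and vertical below 0.1 rad and linear speed of each of bottle_red, bottle_yellow, bottle_green, board_clamp below 0.02 m/s and horizontal distance between bottle_yellow and disc_yellow below 0.012 m and z of bottle_yellow in the frame of disc_yellow below 0.01 m and horizontal distance between bottle_green and disc_green below 0.012 m and z of bottle_green in the frame of disc_green below 0.01 m and horizontal distance between board_clamp and inspection_plate below 0.012 m and angle between the y axis of board_clamp and the y axis of inspection_plate, either way round below 0.17 rad and z of board_clamp in the frame of inspection_plate below 0.013 m); the robot touches nothing.
It fails at once if a bottle is tipped over (more than 0.6 rad) (angle between any of bottle_red, bottle_yellow, bottle_green's own z axis and vertical above 0.6 rad).
It fails at once if the solder reel is moved by more than 20 mm (distance of solder_reel from where it was at the start of the episode above 0.02 m).
It also fails if it takes over 147 s, if anything falls off the work surface, if the arm or the gripper's body presses on something with over 40 N, if the wrist force passes 120 N, or if a joint passes its speed limit or range.

### The arm

A 7-joint arm with a two-finger parallel gripper is mounted at the origin on the work surface. World frame = base frame: x ahead of the robot, y to its left, z up, the work surface at z = 0. Lengths are in mm, angles in rad, forces in N, time in s.
With the tool pointing down it reaches from about 350 to 900 mm from the base axis. Payload 8.1 kg.
Tool frame: the origin (TCP) lies between the finger pads; the fingertips stand 22 mm ahead of it and the grasp point (between the pads) lies 3 mm ahead of it (r.finger_overhang is the distance from the TCP to the fingertips, in mm); z points along the fingers, y is the line along which they close (so a half turn about z gives the same grasp; the last joint's range is limited). The gripper opens to 92 mm and grips with 3 to 60 N. Pads are 19 mm wide; open, the fingers measure 130 mm over their backs; the gripper's body (75 mm by 190 mm) begins 47 mm behind the grasp point.
Start: joints at [1.017, 0.434, 0.025, 1.573, -0.012, 1.134, -0.075], TCP at [272.283, -562.585, 248.742] pointing down, gripper open.
Joint ranges: [-2.62, 2.62], [-0.44, 2.09], [-1.27, 1.32], [0.08, 2.57], [-1.32, 4.46], [0.12, 2], [-2.74, 2.74]. Speed limits (rad/s): [2.22, 2.22, 3.01, 3.01, 3.14, 3.14, 3.14].

### API

Orientations are given as [roll, pitch, yaw] about the fixed x, y, z axes, in that order (R = Rz(yaw) Ry(pitch) Rx(roll)).
In Python, from rig import r, read_camera, get_calibration gives the robot as it stands.
- The arm moves only by the tool play_rows, never from a script. Its argument "rows" is a list of rows, each an object with "slide": the shift along the tool's x, y, z in a scale on which 1.0 is 0.8 m, a list of three; "angular": the turn, a rotation vector about the tool's x, y, z in fractions of the full range, 1 being 2 rad, a list of three; "fingers": the finger opening in m, from 0 to 0.0918. In form: [{"slide": [dx, dy, dz], "angular": [wx, wy, wz], "fingers": fingers}, ...]. A call has 1 to 12 rows; each row is the pose to reach, as a shift and turn from the pose commanded when the call began, along the tool's axes at that moment; what a row does not reach only later rows make up. A row lasts 1/8 s, in which the tool goes at most 62.5 mm and 10.7 degrees, less where a joint would pass 70% of its speed; a pose out of reach is approached as far as the arm can. No shift or turn number may pass 1 either way. A call with a gripper value outside its range is refused whole. The fingers move at their own pace and stop on an object; "force" is the grip in N (left out, the last holds). Time passes only in rows, so rows that repeat a pose let the fingers close. It gives the time, the measured TCP pose, the force, the opening and the grip force at its end, in the units of the state.
- r.get_state(): the state, without advancing time (a new reading comes with each control period).
- read_camera(name): name is "scene" or "top"; returns the picture (400x640x3 uint8, red, green, blue); there is no depth.
- get_calibration(name): a dict with "fx", "fy", "cx", "cy" (pixels), "R" (3x3) and "t" (3): a world point X has camera coordinates R X + t. Camera axes: x right, y down, z forward; pixel columns grow to the right and rows downward; lengths in mm; the calibration is good to about 2 mm. A picture is of the moment at which its call begins. get_calibration takes no time and is no camera call.
- r.job_done(): hands the job in; it is judged then, once.
The state is a dict: "clock": time; "joint_positions": joint angles; "joint_vel": joint speeds; "effort": joint torques, N m; "ee_pos": TCP position; "tcp_rot": TCP orientation; "wrist_force": force on the tool from outside, world axes, zero at the start; "torque": the same for the moment, N m; "width": opening from 0.0 (shut) to 1.0 (fully open); "gripper_force": force on a finger pad.
Only numpy, scipy, OpenCV 4.12 (cv2) and the standard library are available. Lean on these libraries where they do the work, as an engineer would, in place of code of your own. Each camera call takes 0.05 s, during which the arm holds its last target. There are 200 camera calls.

## Working session

There is one attempt and no reset: what is moved stays moved. The work goes in short steps, Python scripts to look and compute and a tool call to move; the robot and the scene stay as the last step left them, time stands still between calls to the robot, and variables do not carry over. Pictures are saved under pics/ and viewed, at most 14 in all, crops included, and the job is handed in when it is done.

Besides the shell and the picture viewer there is one more tool, called after "Call:" as name(argument=value, ...) on one line, values as JSON. play_rows: Moves the arm, as the interface text tells. Its arguments: {"type":"object","properties":{"rows":{"type":"array","items":{"type":"object","properties":{"slide":{"type":"array","items":{"type":"number"}},"angular":{"type":"array","items":{"type":"number"}},"fingers":{"type":"number"}}}},"force":{"type":"number"}},"required":["rows"]}

```bash
mkdir -p pics; ls
python3 - <<'E'
from rig import r, read_camera, get_calibration
import cv2
for n in("scene","top"):
    im=read_camera(n); cv2.imwrite(f"pics/{n}0.png",im[:,:,::-1]); print(n,get_calibration(n))
print(r.get_state())
E
```

```text
pics
scene {'fx': 408.28352739333354, 'fy': 408.28352739333354, 'cx': 316.3819846835692, 'cy': 197.6208194854198, 'R': array([[ 0.8980687 ,  0.43950481, -0.01755378],
       [ 0.27860697, -0.59927066, -0.75050172],
       [-0.34036858,  0.6691115 , -0.66063532]]), 't': array([-504.26329673, -115.79298637, 1149.48550431])}
top {'fx': 422.432191282375, 'fy': 422.432191282375, 'cx': 327.3910042256156, 'cy': 203.1791570748047, 'R': array([[ 3.25539528e-03, -9.99835903e-01, -1.78204522e-02],
       [-9.83774718e-01, -5.44113998e-06, -1.79408204e-01],
       [ 1.79378667e-01,  1.81153550e-02, -9.83613302e-01]]), 't': array([1.18288475e-01, 5.51273737e+02, 7.73863730e+02])}
{'clock': 0.1, 'joint_positions': array([ 1.01738526,  0.43513875,  0.02499291,  1.57399258, -0.01160956,
        1.13400207, -0.07508662]), 'joint_vel': array([ 2.18058680e-03, -1.90674185e-03, -9.25055855e-05, -1.64811614e-03,
        1.98884810e-04, -1.26169324e-04,  1.65436152e-04]), 'effort': array([ 4.38366507e-03, -6.69123101e+01,  9.88508575e-01, -3.15143967e+01,
       -6.04878366e-02,  3.74040124e-02,  9.23863490e-05]), 'ee_pos': array([ 272.07390875, -562.20411777,  248.03792674]), 'tcp_rot': array([-3.14020287e+00,  1.26467473e-04,  4.50733700e-01]), 'wrist_force': array([-0.58807422,  0.632927  , -0.50713805]), 'torque': array([-0.01050776, -0.03913541,  0.02820994]), 'gripper_force': 0.0, 'width': 0.9959545441995654}
```

View pics/top0.png

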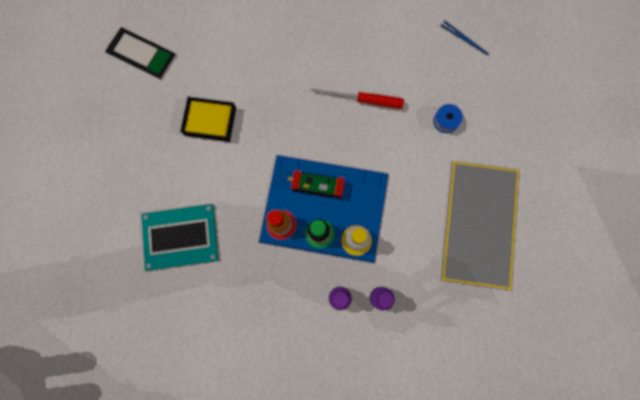

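View pics/scene0.png

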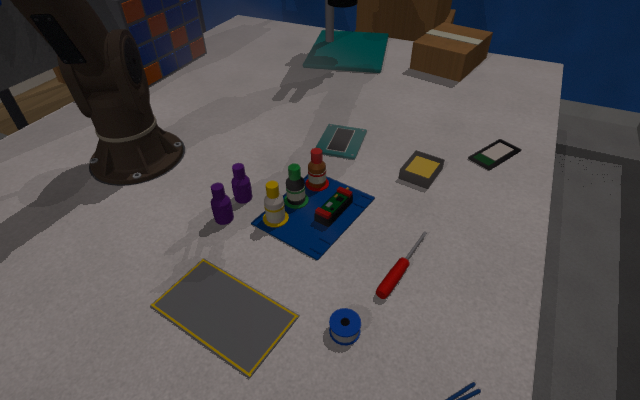

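```bash
cat > h.py <<'E'
import numpy as np, cv2
from rig import r, read_camera, get_calibration
def pix2w(n,uv,z):
    c=get_calibration(n); R=c["R"]; C=-R.T@c["t"]
    uv=np.atleast_2d(uv).astype(float)
    d=np.c_[(uv[:,0]-c["cx"])/c["fx"],(uv[:,1]-c["cy"])/c["fy"],np.ones(len(uv))]@R
    return (C+d*((z-C[2])/d[:,2])[:,None])[:,:2]
def w2pix(n,X):
    c=get_calibration(n); p=np.atleast_2d(X)@c["R"].T+c["t"]
    return np.c_[p[:,0]/p[:,2]*c["fx"]+c["cx"],p[:,1]/p[:,2]*c["fy"]+c["cy"]]
def crop(n,im,x,y,w,h,k,name):
    cv2.imwrite(name,cv2.resize(im[y:y+h,x:x+w,::-1],None,fx=k,fy=k,interpolation=cv2.INTER_CUBIC))
E
python3 - <<'E'
from h import *
im=cv2.imread("pics/top0.png")[:,:,::-1]
crop("top",im,250,145,150,125,5,"pics/a.png")
im=cv2.imread("pics/scene0.png")[:,:,::-1]
crop("s",im,200,120,190,140,4,"pics/b.png")
im=cv2.imread("pics/top0.png")
hsv=cv2.cvtColor(im,cv2.COLOR_BGR2HSV)
# side mat corners (outer), plate corners, blue mat by threshold
def rect(mask,box,z,nm):
    m=np.zeros(mask.shape,np.uint8); x,y,w,h=box; m[y:y+h,x:x+w]=mask[y:y+h,x:x+w].astype(np.uint8)
    cs,_=cv2.findContours(m,cv2.RETR_EXTERNAL,cv2.CHAIN_APPROX_NONE); c=max(cs,key=cv2.contourArea).reshape(-1,2)
    W=pix2w("top",c,z).astype(np.float32); b=cv2.minAreaRect(W); print(nm,b, cv2.boxPoints(b).round(1).tolist())
H,S,V=[hsv[...,i].astype(int) for i in range(3)]
rect((H>15)&(H<35)&(S>100),(430,150,100,150),4,"side")
rect((H>80)&(H<96)&(S>100),(130,195,100,85),8,"plate")
rect((V<60),(145,210,70,50),8,"black")
rect((H>98)&(H<125)&(S>150),(255,150,140,120),6,"blue")
rect((H>98)&(H<125)&(S>150),(425,90,50,50),15,"reel")
E
```

```text
side ((518.1726684570312, -309.7144775390625), (137.11488342285156, 247.472900390625), 82.02445220947266) [[386.1000061035156, -360.3999938964844], [631.2000122070312, -394.79998779296875], [650.2000122070312, -259.0], [405.1000061035156, -224.6999969482422]]
plate ((489.7705078125, 303.2566223144531), (116.62761688232422, 147.72491455078125), 8.091697692871094) [[421.6000061035156, 368.20001220703125], [442.3999938964844, 221.89999389648438], [557.9000244140625, 238.3000030517578], [537.0999755859375, 384.6000061035156]]
black ((490.36669921875, 304.76409912109375), (44.246341705322266, 108.92816162109375), 8.241029739379883) [[460.70001220703125, 355.5], [476.29998779296875, 247.6999969482422], [520.0999755859375, 254.0], [504.5, 361.79998779296875]]
blue ((550.7913208007812, 8.778762817382812), (235.00990295410156, 183.50672912597656), 80.13225555419922) [[440.29998779296875, -91.30000305175781], [621.0, -122.69999694824219], [661.2999877929688, 108.80000305175781], [480.5, 140.3000030517578]]
reel ((742.92822265625, -252.44876098632812), (52.68868637084961, 51.051448822021484), 89.74424743652344) [[717.2999877929688, -278.70001220703125], [768.2999877929688, -278.8999938964844], [768.5999755859375, -226.1999969482422], [717.5, -226.0]]
```

View pics/a.png

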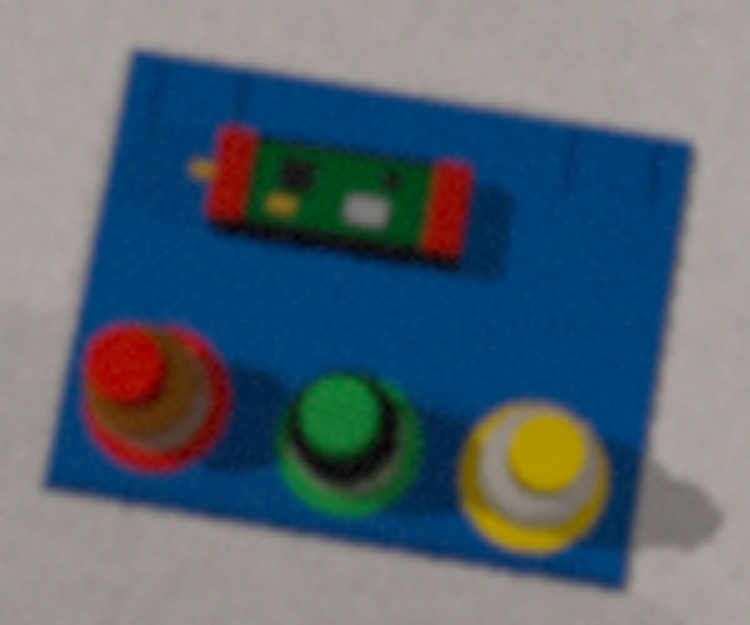

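View pics/b.png

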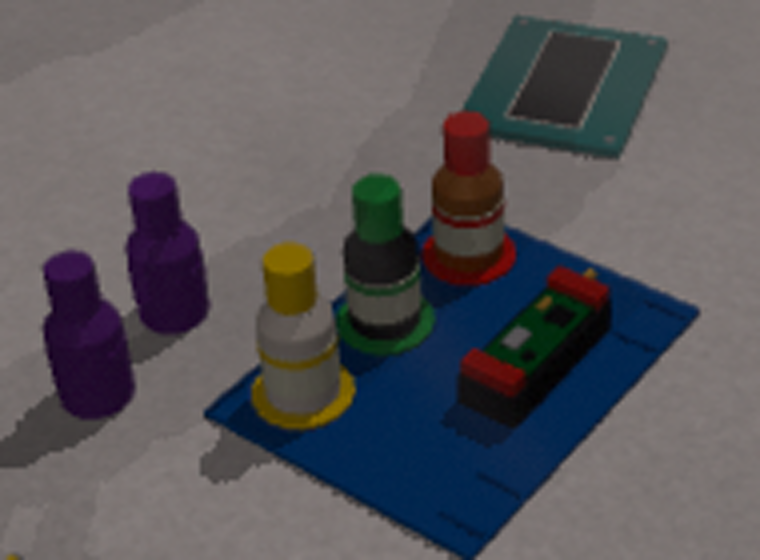

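Run:
```python
from h import *
f=lambda p,z:pix2w("top",[(250+(x+.5)/5-.5,145+(y+.5)/5-.5) for x,y in p],z).round(1).tolist()
print("caps",f([(127,363),(342,412),(549,453)],108))
print("discs",f([(157,397),(349,444),(534,477)],10))
j=f([(220,125),(258,130),(240,224),(206,218),(437,158),(474,164),(464,264),(422,255)],40);print(j)
a,b=np.mean(j[:4],0),np.mean(j[4:],0);print("clamp",(a+b)/2,np.degrees(np.arctan2(*(a-b)[::-1])))
# scene cross-check
g=lambda p,z:pix2w("scene",[(200+(x+.5)/4-.5,120+(y+.5)/4-.5) for x,y in p],z).round(1).tolist()
print("scene caps",g([(466,124),(377,187),(289,255)],108),"discs",g([(469,253),(386,318),(303,388)],10),"purple",g([(70,263),(153,182)],98))
print("purple top",pix2w("top",[(340,297),(382,297)],98))
```

```text
caps [[515.0, 94.4], [497.3, 16.6], [482.6, -57.3]]
discs [[515.5, 95.9], [496.5, 17.7], [483.3, -56.8]]
[[621.5, 69.2], [619.4, 53.9], [580.9, 60.5], [583.4, 74.1], [607.8, -17.8], [605.3, -32.6], [564.7, -28.4], [568.3, -11.8]]
clamp [593.9125  20.8875] 80.36970237349469
scene caps [[515.5, 97.0], [497.0, 20.4], [482.8, -52.9]] discs [[516.0, 96.3], [497.6, 19.5], [483.0, -54.4]] purple [[370.4, -99.1], [369.7, -18.3]]
purple top [[374.47611447 -22.62704273]
 [374.76673759 -96.46680993]]
```

```bash
cat >> h.py <<'E'
from scipy.spatial.transform import Rotation as Ro
def go(x,y,z,yaw):
    "shift (m) and turn in tool axes from the measured pose to the target, tool down"
    s=r.get_state(); R=Ro.from_euler("xyz",s["tcp_rot"])
    T=Ro.from_euler("xyz",[np.pi,0,yaw])
    print((x,y,z),"slide",(R.inv().apply(np.array([x,y,z])-s["ee_pos"])/1000).round(4),"ang",(R.inv()*T).as_rotvec().round(3))
E
python3 -c "
from h import *
go(482.6,-56.2,190,1.40)"
```

```text
(482.6, -56.2, 190) slide [ 0.4099 -0.3637  0.0585] ang [-0.001 -0.001 -0.949]
```

The manual's scale: shifts go in shares of 0.8 m and turns go in shares of 2 rad. Converting my numbers, 0.41 m is 0.5125, -0.3637 m is -0.4546, -0.949 rad is -0.4745.

Call:
play_rows(rows=[{"slide": [0.0375, -0.0338, 0], "angular": [0, 0, -0.04], "fingers": 0.06}, {"slide": [0.0875, -0.0775, 0], "angular": [0, 0, -0.08], "fingers": 0.06}, {"slide": [0.1375, -0.1225, 0], "angular": [0, 0, -0.13], "fingers": 0.06}, {"slide": [0.1875, -0.1663, 0.0125], "angular": [0, 0, -0.18], "fingers": 0.06}, {"slide": [0.2375, -0.2113, 0.0125], "angular": [0, 0, -0.23], "fingers": 0.06}, {"slide": [0.2875, -0.255, 0.025], "angular": [0, 0, -0.28], "fingers": 0.06}, {"slide": [0.3375, -0.3, 0.0375], "angular": [0, 0, -0.33], "fingers": 0.06}, {"slide": [0.3875, -0.3438, 0.05], "angular": [0, 0, -0.38], "fingers": 0.06}, {"slide": [0.4375, -0.3888, 0.0625], "angular": [0, 0, -0.43], "fingers": 0.06}, {"slide": [0.4875, -0.4325, 0.0731], "angular": [0, 0, -0.4745], "fingers": 0.06}, {"slide": [0.5125, -0.4546, 0.0731], "angular": [0, 0, -0.4745], "fingers": 0.06}, {"slide": [0.5125, -0.4546, 0.0731], "angular": [0, 0, -0.4745], "fingers": 0.06}], force=25)

```text
clock: 1.6
ee_pos: [483.4, -54.1, 190.0]
tcp_rot: [-3.141, -0.001, 1.404]
wrist_force: [-0.5, -1.1, -0.6]
width: 0.657
gripper_force: 0.0
```

```bash
python3 -c "
from h import *
go(482.6,-56.2,99,1.40);go(482.6,-56.2,240,1.4)
print(r.get_state())"
```

```text
(482.6, -56.2, 99) slide [-0.0023 -0.0004  0.091 ] ang [-0.    -0.001  0.004]
(482.6, -56.2, 240) slide [-0.0021 -0.0004 -0.05  ] ang [-0.    -0.001  0.004]
{'clock': 1.6, 'joint_positions': array([ 0.33281411,  0.31016751, -0.41032515,  1.95215327,  0.15353444,
        0.90944832, -0.32156515]), 'joint_vel': array([ 0.03875563, -0.01165286,  0.04475239,  0.01517673,  0.00567672,
        0.00561739,  0.03066352]), 'effort': array([ -1.86241709, -49.95668292,  -4.71155003, -27.43742645,
        -0.22124919,  -0.1077812 ,  -0.55302696]), 'ee_pos': array([483.35554009, -54.13741821, 189.97895998]), 'tcp_rot': array([-3.14123255e+00, -1.01829720e-03,  1.40393168e+00]), 'wrist_force': array([-0.51767765, -1.08416925, -0.5730241 ]), 'torque': array([-0.05520443, -0.14693882, -0.05908602]), 'gripper_force': 0.0, 'width': 0.6565770056312328}
```

In the tool's units: 0.091 m is 0.1138, 0.085 m is 0.1063, 0.004 rad is 0.002.

Call:
play_rows(rows=[{"slide": [-0.0013, 0, 0.0375], "angular": [0, 0, 0.002], "fingers": 0.06}, {"slide": [-0.0013, 0, 0.075], "angular": [0, 0, 0.002], "fingers": 0.06}, {"slide": [-0.0013, 0, 0.1063], "angular": [0, 0, 0.002], "fingers": 0.06}, {"slide": [-0.0013, 0, 0.1138], "angular": [0, 0, 0.002], "fingers": 0.06}, {"slide": [-0.0013, 0, 0.1138], "angular": [0, 0, 0.002], "fingers": 0.06}, {"slide": [-0.0013, 0, 0.1138], "angular": [0, 0, 0.002], "fingers": 0.025}, {"slide": [-0.0013, 0, 0.1138], "angular": [0, 0, 0.002], "fingers": 0.02}, {"slide": [-0.0013, 0, 0.1138], "angular": [0, 0, 0.002], "fingers": 0.02}, {"slide": [-0.0013, 0, 0.1138], "angular": [0, 0, 0.002], "fingers": 0.02}, {"slide": [-0.0013, 0, 0.1138], "angular": [0, 0, 0.002], "fingers": 0.02}, {"slide": [-0.0013, 0, 0.1138], "angular": [0, 0, 0.002], "fingers": 0.02}], force=25)

```text
clock: 2.98
ee_pos: [482.9, -57.6, 99.4]
tcp_rot: [3.141, 0.0, 1.396]
wrist_force: [0.8, -0.9, 4.4]
width: 0.3
gripper_force: 25.0
```

```bash
python3 -c "
from h import *
go(482.6,-56.2,230,1.40);go(443.9,-299.3,230,1.4);go(443.9,-299.3,93.5,1.4)
"
```

```text
(482.6, -56.2, 230) slide [ 0.0013 -0.0005 -0.1306] ang [ 0.     0.    -0.004]
(443.9, -299.3, 230) slide [-0.2448  0.0037 -0.1306] ang [ 0.     0.    -0.004]
(443.9, -299.3, 93.5) slide [-0.2448  0.0036  0.0059] ang [ 0.     0.    -0.004]
```

In the tool's units: -0.245 m is -0.3063, -0.235 m is -0.2938.

Call:
play_rows(rows=[{"slide": [0, 0, -0.025], "angular": [0, 0, 0], "fingers": 0.02}, {"slide": [0, 0, -0.0625], "angular": [0, 0, 0], "fingers": 0.02}, {"slide": [-0.025, 0, -0.0875], "angular": [0, 0, 0], "fingers": 0.02}, {"slide": [-0.0688, 0.0013, -0.1], "angular": [0, 0, 0], "fingers": 0.02}, {"slide": [-0.1188, 0.0025, -0.1], "angular": [0, 0, 0], "fingers": 0.02}, {"slide": [-0.1688, 0.0038, -0.1], "angular": [0, 0, 0], "fingers": 0.02}, {"slide": [-0.2188, 0.0044, -0.1], "angular": [0, 0, 0], "fingers": 0.02}, {"slide": [-0.2625, 0.0044, -0.1], "angular": [0, 0, 0], "fingers": 0.02}, {"slide": [-0.2938, 0.0044, -0.0875], "angular": [0, 0, 0], "fingers": 0.02}, {"slide": [-0.3063, 0.0044, -0.0625], "angular": [0, 0, 0], "fingers": 0.02}, {"slide": [-0.3063, 0.0044, -0.0375], "angular": [0, 0, 0], "fingers": 0.02}, {"slide": [-0.3063, 0.0044, -0.0375], "angular": [0, 0, 0], "fingers": 0.02}])

```text
clock: 4.47
ee_pos: [442.2, -298.9, 127.7]
tcp_rot: [-3.138, -0.001, 1.396]
wrist_force: [0.5, 0.1, 0.5]
width: 0.297
gripper_force: 25.0
```

```bash
python3 -c "
from h import *
go(443.9,-299.3,94.5,1.4)
im=read_camera('scene'); crop('s',im,120,120,260,190,3,'pics/c.png')
"
```

```text
(443.9, -299.3, 94.5) slide [-0.0002  0.0018  0.0332] ang [-0.003 -0.001 -0.004]
```

View pics/c.png

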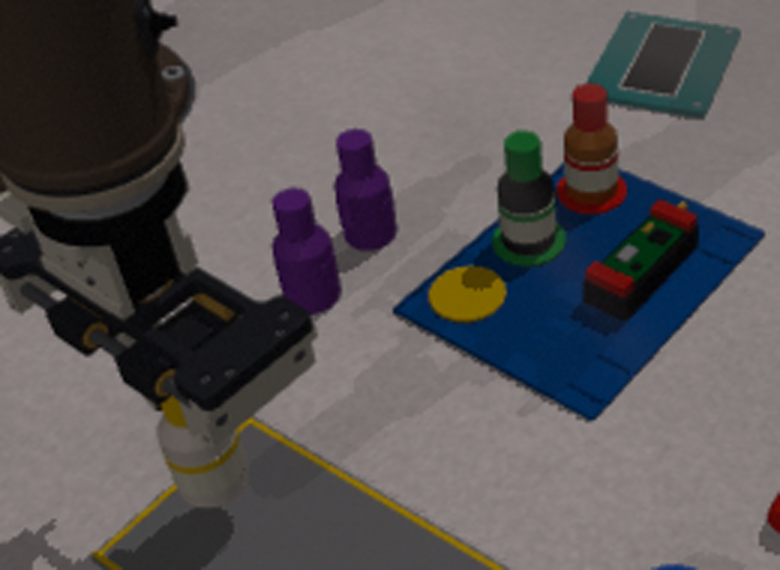

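In the tool's units: -0.06 m is -0.075, 0.034 m is 0.0425, -0.004 rad is -0.002.

Call:
play_rows(rows=[{"slide": [0, 0.0013, 0.0188], "angular": [0, 0, -0.002], "fingers": 0.02}, {"slide": [0, 0.0013, 0.0338], "angular": [0, 0, -0.002], "fingers": 0.02}, {"slide": [0, 0.0013, 0.04], "angular": [0, 0, -0.002], "fingers": 0.02}, {"slide": [0, 0.0013, 0.0425], "angular": [0, 0, -0.002], "fingers": 0.02}, {"slide": [0, 0.0013, 0.0425], "angular": [0, 0, -0.002], "fingers": 0.02}, {"slide": [0, 0.0013, 0.0425], "angular": [0, 0, -0.002], "fingers": 0.035}, {"slide": [0, 0.0013, 0.0425], "angular": [0, 0, -0.002], "fingers": 0.05}, {"slide": [0, 0.0013, 0.0425], "angular": [0, 0, -0.002], "fingers": 0.06}, {"slide": [0, 0.0013, 0.0188], "angular": [0, 0, -0.002], "fingers": 0.06}, {"slide": [0, 0.0013, -0.025], "angular": [0, 0, -0.002], "fingers": 0.06}, {"slide": [0, 0.0013, -0.075], "angular": [0, 0, -0.002], "fingers": 0.06}, {"slide": [0, 0.0013, -0.075], "angular": [0, 0, -0.002], "fingers": 0.06}])

```text
clock: 6.02
ee_pos: [446.2, -300.5, 192.3]
tcp_rot: [3.136, 0.002, 1.4]
wrist_force: [0.4, -0.2, -0.7]
width: 0.655
gripper_force: 0.0
```

```bash
python3 -c "
from h import *
go(498,18.8,190,1.4)
print(pix2w('scene',(275.3,217.5),10))
im=read_camera('top'); crop('t',im,310,150,220,150,3.5,'pics/d.png')
"
```

```text
(498, 18.8, 190) slide [ 0.3234 -0.0034  0.0016] ang [ 0.006  0.002 -0.   ]
[[484.26451025 -56.97477614]]
```

View pics/d.png

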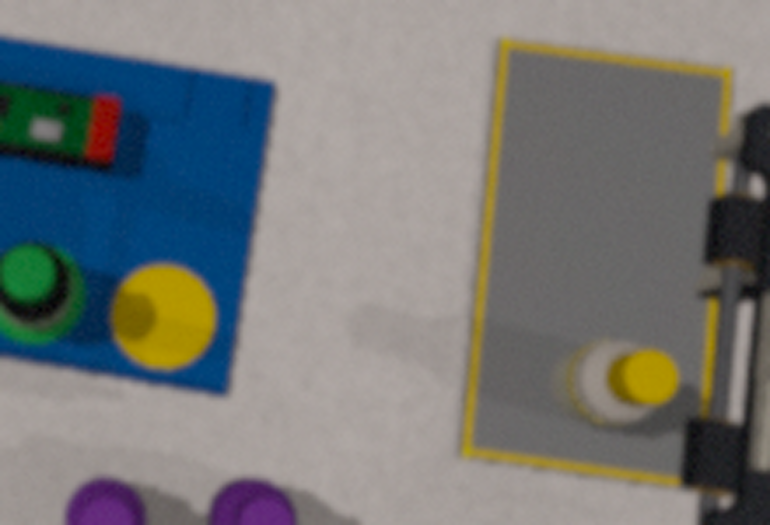

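In the tool's units: 0.323 m is 0.4038, -0.002 m is -0.0025, 0.004 rad is 0.002.

Call:
play_rows(rows=[{"slide": [0.0313, 0, 0], "angular": [0.002, 0, 0], "fingers": 0.06}, {"slide": [0.0875, -0.0013, 0], "angular": [0.002, 0, 0], "fingers": 0.06}, {"slide": [0.15, -0.0013, 0], "angular": [0.002, 0, 0], "fingers": 0.06}, {"slide": [0.2125, -0.0025, 0], "angular": [0.002, 0, 0], "fingers": 0.06}, {"slide": [0.275, -0.0038, 0], "angular": [0.002, 0, 0], "fingers": 0.06}, {"slide": [0.3375, -0.0038, 0], "angular": [0.002, 0, 0], "fingers": 0.06}, {"slide": [0.3813, -0.0038, 0], "angular": [0.002, 0, 0], "fingers": 0.06}, {"slide": [0.4038, -0.0038, 0], "angular": [0.002, 0, 0], "fingers": 0.06}, {"slide": [0.4038, -0.0038, 0.0188], "angular": [0.002, 0, 0], "fingers": 0.06}, {"slide": [0.4038, -0.0038, 0.05], "angular": [0.002, 0, 0], "fingers": 0.06}, {"slide": [0.4038, -0.0038, 0.0625], "angular": [0.002, 0, 0], "fingers": 0.06}, {"slide": [0.4038, -0.0038, 0.0625], "angular": [0.002, 0, 0], "fingers": 0.06}])

```text
clock: 7.58
ee_pos: [495.6, 18.2, 138.0]
tcp_rot: [-3.135, 0.001, 1.399]
wrist_force: [0.1, 0.6, 0.2]
width: 0.652
gripper_force: 0.0
```

```bash
python3 -c "
from h import *
go(498,18.8,99,1.4)
print(pix2w('top',(356.5,240.2),10))
"
```

```text
(498, 18.8, 99) slide [0.001  0.0025 0.039 ] ang [-0.006  0.001 -0.001]
[[482.85700865 -57.04228586]]
```

Call:
play_rows(rows=[{"slide": [0, 0.0013, 0.025], "angular": [0, 0, 0], "fingers": 0.06}, {"slide": [0, 0.0013, 0.0438], "angular": [0, 0, 0], "fingers": 0.06}, {"slide": [0, 0.0013, 0.0488], "angular": [0, 0, 0], "fingers": 0.06}, {"slide": [0, 0.0013, 0.0488], "angular": [0, 0, 0], "fingers": 0.06}, {"slide": [0, 0.0013, 0.0488], "angular": [0, 0, 0], "fingers": 0.06}, {"slide": [0, 0.0013, 0.0488], "angular": [0, 0, 0], "fingers": 0.025}, {"slide": [0, 0.0013, 0.0488], "angular": [0, 0, 0], "fingers": 0.02}, {"slide": [0, 0.0013, 0.0488], "angular": [0, 0, 0], "fingers": 0.02}, {"slide": [0, 0.0013, 0.0488], "angular": [0, 0, 0], "fingers": 0.02}, {"slide": [0, 0.0013, 0.0488], "angular": [0, 0, 0], "fingers": 0.02}, {"slide": [0, 0.0013, 0.0488], "angular": [0, 0, 0], "fingers": 0.02}], force=25)

```text
clock: 8.95
ee_pos: [497.4, 19.0, 100.3]
tcp_rot: [-3.138, 0.0, 1.4]
wrist_force: [0.2, -0.1, 0.4]
width: 0.299
gripper_force: 25.0
```

```bash
python3 -c "
from h import *
go(518.2,-309.7,130,1.4)
"
```

```text
(518.2, -309.7, 130) slide [-0.3204  0.0763 -0.03  ] ang [-0.004  0.    -0.   ]
```

In the tool's units: -0.32 m is -0.4, -0.08 m is -0.1.

Call:
play_rows(rows=[{"slide": [0, 0, -0.0375], "angular": [0, 0, 0], "fingers": 0.02}, {"slide": [-0.0125, 0.0038, -0.0875], "angular": [0, 0, 0], "fingers": 0.02}, {"slide": [-0.05, 0.0125, -0.1063], "angular": [0, 0, 0], "fingers": 0.02}, {"slide": [-0.1063, 0.0275, -0.1125], "angular": [0, 0, 0], "fingers": 0.02}, {"slide": [-0.1625, 0.0413, -0.1125], "angular": [0, 0, 0], "fingers": 0.02}, {"slide": [-0.2188, 0.055, -0.1125], "angular": [0, 0, 0], "fingers": 0.02}, {"slide": [-0.275, 0.0688, -0.1125], "angular": [0, 0, 0], "fingers": 0.02}, {"slide": [-0.3313, 0.0825, -0.1125], "angular": [0, 0, 0], "fingers": 0.02}, {"slide": [-0.375, 0.0913, -0.1], "angular": [0, 0, 0], "fingers": 0.02}, {"slide": [-0.3963, 0.095, -0.075], "angular": [0, 0, 0], "fingers": 0.02}, {"slide": [-0.4, 0.095, -0.0375], "angular": [0, 0, 0], "fingers": 0.02}, {"slide": [-0.4, 0.095, -0.0375], "angular": [0, 0, 0], "fingers": 0.02}])

```text
clock: 10.45
ee_pos: [516.0, -307.6, 126.9]
tcp_rot: [-3.132, -0.002, 1.4]
wrist_force: [-0.5, -0.1, -0.3]
width: 0.302
gripper_force: 25.0
```

```bash
python3 -c "
from h import *
go(518.2,-309.7,94.8,1.4)
"
```

```text
(518.2, -309.7, 94.8) slide [-0.0018  0.0029  0.0321] ang [-0.01  -0.002  0.001]
```

In the tool's units: -0.06 m is -0.075, -0.001 m is -0.0013.

Call:
play_rows(rows=[{"slide": [-0.0013, 0.0013, 0.0188], "angular": [0, 0, 0], "fingers": 0.02}, {"slide": [-0.0013, 0.0013, 0.0338], "angular": [0, 0, 0], "fingers": 0.02}, {"slide": [-0.0013, 0.0013, 0.04], "angular": [0, 0, 0], "fingers": 0.02}, {"slide": [-0.0013, 0.0013, 0.0419], "angular": [0, 0, 0], "fingers": 0.02}, {"slide": [-0.0013, 0.0013, 0.0419], "angular": [0, 0, 0], "fingers": 0.02}, {"slide": [-0.0013, 0.0013, 0.0419], "angular": [0, 0, 0], "fingers": 0.035}, {"slide": [-0.0013, 0.0013, 0.0419], "angular": [0, 0, 0], "fingers": 0.05}, {"slide": [-0.0013, 0.0013, 0.0419], "angular": [0, 0, 0], "fingers": 0.055}, {"slide": [-0.0013, 0.0013, 0.0188], "angular": [0, 0, 0], "fingers": 0.055}, {"slide": [-0.0013, 0.0013, -0.025], "angular": [0, 0, 0], "fingers": 0.055}, {"slide": [-0.0013, 0.0013, -0.075], "angular": [0, 0, 0], "fingers": 0.055}, {"slide": [-0.0013, 0.0013, -0.075], "angular": [0, 0, 0], "fingers": 0.055}])

```text
clock: 11.95
ee_pos: [521.1, -311.2, 194.7]
tcp_rot: [3.139, 0.002, 1.4]
wrist_force: [-0.1, -0.7, -0.4]
width: 0.601
gripper_force: 0.0
```

```bash
python3 -c "
from h import *
go(515,95.8,190,1.4)
"
```

```text
(515, 95.8, 190) slide [ 0.4    -0.0753  0.0036] ang [ 0.003  0.002 -0.   ]
```

Call:
play_rows(rows=[{"slide": [0.0313, -0.0063, 0], "angular": [0, 0, 0], "fingers": 0.06}, {"slide": [0.0938, -0.0175, 0], "angular": [0, 0, 0], "fingers": 0.06}, {"slide": [0.1563, -0.0288, 0], "angular": [0, 0, 0], "fingers": 0.06}, {"slide": [0.225, -0.0413, 0], "angular": [0, 0, 0], "fingers": 0.06}, {"slide": [0.2938, -0.055, 0], "angular": [0, 0, 0], "fingers": 0.06}, {"slide": [0.3625, -0.0675, 0], "angular": [0, 0, 0], "fingers": 0.06}, {"slide": [0.425, -0.0788, 0], "angular": [0, 0, 0], "fingers": 0.06}, {"slide": [0.475, -0.0888, 0], "angular": [0, 0, 0], "fingers": 0.06}, {"slide": [0.5, -0.0931, 0.0063], "angular": [0, 0, 0], "fingers": 0.06}, {"slide": [0.5, -0.0931, 0.0375], "angular": [0, 0, 0], "fingers": 0.06}, {"slide": [0.5, -0.0931, 0.0625], "angular": [0, 0, 0], "fingers": 0.06}, {"slide": [0.5, -0.0931, 0.0625], "angular": [0, 0, 0], "fingers": 0.06}])

```text
clock: 13.45
ee_pos: [512.3, 96.1, 139.2]
tcp_rot: [-3.135, 0.001, 1.4]
wrist_force: [-0.1, -0.3, 0.1]
width: 0.656
gripper_force: 0.0
```

```bash
python3 -c "
from h import *
go(515,95.8,99,1.4)
"
```

```text
(515, 95.8, 99) slide [0.0003 0.003  0.0402] ang [-0.007  0.001 -0.   ]
```

In the tool's units: 0.04 m is 0.05, 0.001 m is 0.0013.

Call:
play_rows(rows=[{"slide": [0, 0.0013, 0.025], "angular": [0, 0, 0], "fingers": 0.06}, {"slide": [0, 0.0013, 0.0438], "angular": [0, 0, 0], "fingers": 0.06}, {"slide": [0, 0.0013, 0.05], "angular": [0, 0, 0], "fingers": 0.06}, {"slide": [0, 0.0013, 0.05], "angular": [0, 0, 0], "fingers": 0.06}, {"slide": [0, 0.0013, 0.05], "angular": [0, 0, 0], "fingers": 0.06}, {"slide": [0, 0.0013, 0.05], "angular": [0, 0, 0], "fingers": 0.025}, {"slide": [0, 0.0013, 0.05], "angular": [0, 0, 0], "fingers": 0.02}, {"slide": [0, 0.0013, 0.05], "angular": [0, 0, 0], "fingers": 0.02}, {"slide": [0, 0.0013, 0.05], "angular": [0, 0, 0], "fingers": 0.02}, {"slide": [0, 0.0013, 0.05], "angular": [0, 0, 0], "fingers": 0.02}, {"slide": [0, 0.0013, 0.05], "angular": [0, 0, 0], "fingers": 0.02}], force=25)

```text
clock: 14.82
ee_pos: [514.3, 96.3, 100.2]
tcp_rot: [-3.138, 0.0, 1.4]
wrist_force: [1.1, 0.5, -0.6]
width: 0.302
gripper_force: 25.0
```

```bash
python3 -c "
from h import *
go(592.5,-320.1,130,1.4)
"
```

```text
(592.5, -320.1, 130) slide [-0.397   0.1478 -0.0304] ang [-0.004  0.    -0.   ]
```

In the tool's units: -0.397 m is -0.4963, -0.09 m is -0.1125.

Call:
play_rows(rows=[{"slide": [0, 0, -0.0375], "angular": [0, 0, 0], "fingers": 0.02}, {"slide": [-0.0125, 0.005, -0.0875], "angular": [0, 0, 0], "fingers": 0.02}, {"slide": [-0.0563, 0.0213, -0.125], "angular": [0, 0, 0], "fingers": 0.02}, {"slide": [-0.1125, 0.0425, -0.1375], "angular": [0, 0, 0], "fingers": 0.02}, {"slide": [-0.175, 0.065, -0.1375], "angular": [0, 0, 0], "fingers": 0.02}, {"slide": [-0.2375, 0.0888, -0.1375], "angular": [0, 0, 0], "fingers": 0.02}, {"slide": [-0.3, 0.1113, -0.1375], "angular": [0, 0, 0], "fingers": 0.02}, {"slide": [-0.3625, 0.135, -0.1375], "angular": [0, 0, 0], "fingers": 0.02}, {"slide": [-0.425, 0.1588, -0.1375], "angular": [0, 0, 0], "fingers": 0.02}, {"slide": [-0.475, 0.1763, -0.125], "angular": [0, 0, 0], "fingers": 0.02}, {"slide": [-0.4963, 0.1844, -0.0875], "angular": [0, 0, 0], "fingers": 0.02}, {"slide": [-0.4963, 0.1844, -0.05], "angular": [0, 0, 0], "fingers": 0.02}])

```text
clock: 16.32
ee_pos: [591.5, -322.7, 138.2]
tcp_rot: [-3.137, 0.001, 1.397]
wrist_force: [-0.5, 0.2, -1.7]
width: 0.299
gripper_force: 25.0
```

```bash
python3 -c "
from h import *
go(592.5,-320.1,94.8,1.4)
"
```

```text
(592.5, -320.1, 94.8) slide [0.0027 0.0007 0.0433] ang [-0.004  0.001 -0.003]
```

In the tool's units: -0.06 m is -0.075, 0.045 m is 0.0563.

Call:
play_rows(rows=[{"slide": [0.0013, 0, 0.0188], "angular": [0, 0, 0], "fingers": 0.02}, {"slide": [0.0013, 0, 0.0425], "angular": [0, 0, 0], "fingers": 0.02}, {"slide": [0.0013, 0, 0.0538], "angular": [0, 0, 0], "fingers": 0.02}, {"slide": [0.0013, 0, 0.0563], "angular": [0, 0, 0], "fingers": 0.02}, {"slide": [0.0013, 0, 0.0563], "angular": [0, 0, 0], "fingers": 0.02}, {"slide": [0.0013, 0, 0.0563], "angular": [0, 0, 0], "fingers": 0.035}, {"slide": [0.0013, 0, 0.0563], "angular": [0, 0, 0], "fingers": 0.05}, {"slide": [0.0013, 0, 0.0563], "angular": [0, 0, 0], "fingers": 0.055}, {"slide": [0.0013, 0, 0.0313], "angular": [0, 0, 0], "fingers": 0.055}, {"slide": [0.0013, 0, -0.025], "angular": [0, 0, 0], "fingers": 0.055}, {"slide": [0.0013, 0, -0.075], "angular": [0, 0, 0], "fingers": 0.055}, {"slide": [0.0013, 0, -0.075], "angular": [0, 0, 0], "fingers": 0.055}])

```text
clock: 17.82
ee_pos: [594.9, -319.8, 205.2]
tcp_rot: [3.138, 0.002, 1.4]
wrist_force: [0.1, 0.3, -0.9]
width: 0.599
gripper_force: 0.0
```

```bash
python3 -c "
from h import *
go(593.9,20.9,190,1.403)
"
```

```text
(593.9, 20.9, 190) slide [ 0.3355 -0.0591  0.0143] ang [ 0.004  0.002 -0.003]
```

In the tool's units: 0.3345 m is 0.4181, -0.004 m is -0.005.

Call:
play_rows(rows=[{"slide": [0.0313, -0.005, 0], "angular": [0, 0, 0], "fingers": 0.06}, {"slide": [0.0938, -0.0163, 0], "angular": [0, 0, 0], "fingers": 0.06}, {"slide": [0.1563, -0.0275, 0], "angular": [0, 0, 0], "fingers": 0.07}, {"slide": [0.2188, -0.0388, 0], "angular": [0, 0, 0], "fingers": 0.075}, {"slide": [0.2813, -0.05, 0], "angular": [0, 0, 0], "fingers": 0.075}, {"slide": [0.3438, -0.06, 0.0125], "angular": [0, 0, 0], "fingers": 0.075}, {"slide": [0.3938, -0.0688, 0.0375], "angular": [0, 0, 0], "fingers": 0.075}, {"slide": [0.4181, -0.0731, 0.0625], "angular": [0, 0, 0], "fingers": 0.075}, {"slide": [0.4181, -0.0731, 0.1], "angular": [0, 0, 0], "fingers": 0.075}, {"slide": [0.4181, -0.0731, 0.1125], "angular": [0, 0, 0], "fingers": 0.075}, {"slide": [0.4181, -0.0731, 0.1125], "angular": [0, 0, 0], "fingers": 0.075}, {"slide": [0.4181, -0.0731, 0.1125], "angular": [0, 0, 0], "fingers": 0.075}])

```text
clock: 19.32
ee_pos: [592.0, 20.4, 110.8]
tcp_rot: [-3.139, -0.0, 1.399]
wrist_force: [-0.0, -0.4, 0.0]
width: 0.821
gripper_force: 0.0
```

```bash
python3 -c "
from h import *
go(593.9,20.9,34,1.403)
im=read_camera('scene'); crop('s',im,130,110,260,200,3,'pics/e.png')
"
```

```text
(593.9, 20.9, 34) slide [0.0007 0.002  0.0768] ang [-0.003 -0.    -0.004]
```

View pics/e.png

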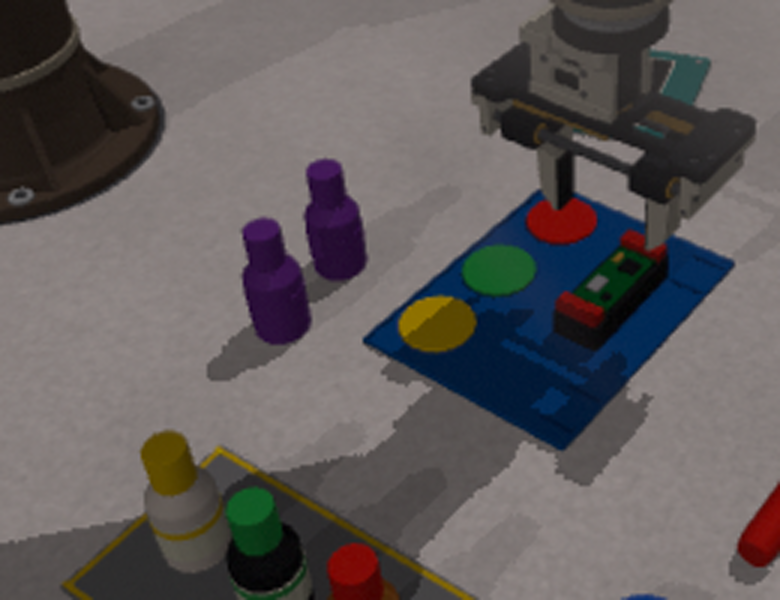

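In the tool's units: 0.0775 m is 0.0969, 0.075 m is 0.0938, -0.004 rad is -0.002.

Call:
play_rows(rows=[{"slide": [0.0006, 0.0013, 0.0375], "angular": [0, 0, -0.002], "fingers": 0.075}, {"slide": [0.0006, 0.0013, 0.075], "angular": [0, 0, -0.002], "fingers": 0.075}, {"slide": [0.0006, 0.0013, 0.0938], "angular": [0, 0, -0.002], "fingers": 0.075}, {"slide": [0.0006, 0.0013, 0.0969], "angular": [0, 0, -0.002], "fingers": 0.075}, {"slide": [0.0006, 0.0013, 0.0969], "angular": [0, 0, -0.002], "fingers": 0.075}, {"slide": [0.0006, 0.0013, 0.0969], "angular": [0, 0, -0.002], "fingers": 0.05}, {"slide": [0.0006, 0.0013, 0.0969], "angular": [0, 0, -0.002], "fingers": 0.035}, {"slide": [0.0006, 0.0013, 0.0969], "angular": [0, 0, -0.002], "fingers": 0.03}, {"slide": [0.0006, 0.0013, 0.0969], "angular": [0, 0, -0.002], "fingers": 0.03}, {"slide": [0.0006, 0.0013, 0.0969], "angular": [0, 0, -0.002], "fingers": 0.03}, {"slide": [0.0006, 0.0013, 0.0969], "angular": [0, 0, -0.002], "fingers": 0.03}], force=40)

```text
clock: 20.75
ee_pos: [592.7, 20.8, 32.6]
tcp_rot: [-3.138, -0.0, 1.404]
wrist_force: [0.2, -0.2, 2.7]
width: 0.433
gripper_force: 40.0
```

Run:
```python
from h import *
# plate long dir from minAreaRect 8.1 deg -> 98.1 deg; tool x = yaw
go(490,303.5,70,np.radians(98.1))
p=[(562,221),(499,270),(437,324)]
print(pix2w('scene',[(130+(x+.5)/3-.5,110+(y+.5)/3-.5) for x,y in p],10))
# plate by scene image
print(pix2w('top',[(141.5,213),(212,205),(219,262),(147,270)],8).mean(0))
im=cv2.imread("pics/scene0.png")
crop("s",im[:,:,::-1],310,115,70,50,10,"pics/f.png")
```

```text
(490, 303.5, 70) slide [ 0.2616 -0.1484 -0.0369] ang [-0.003 -0.001 -0.309]
[[517.03812834  94.79456473]
 [498.28441193  17.67364163]
 [484.61372292 -57.41861738]]
[488.68257311 301.69005816]
```

View pics/f.png

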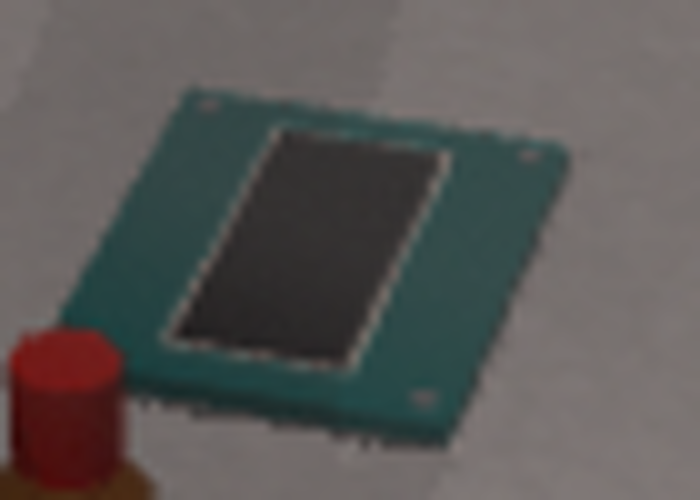

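Run:
```python
from h import *
w=pix2w('scene',[(310+(x+.5)/10-.5,115+(y+.5)/10-.5) for x,y in [(274,126),(454,154),(352,375),(163,340)]],8)
print(w.round(1).tolist(),w.mean(0)); d=(w[0]+w[1]-w[2]-w[3]); print(np.degrees(np.arctan2(d[1],d[0])))
go(490.5,303.5,60,np.radians(98.1))
```

```text
[[453.4, 362.5], [508.6, 370.3], [525.8, 252.5], [470.9, 246.0]] [489.68834888 307.83648507]
98.43395371096044
(490.5, 303.5, 60) slide [ 0.2617 -0.1479 -0.0269] ang [-0.003 -0.001 -0.309]
```

In the tool's units: 0.263 m is 0.3288, -0.148 m is -0.185, -0.309 rad is -0.1545.

Call:
play_rows(rows=[{"slide": [0, 0, -0.025], "angular": [0, 0, 0], "fingers": 0.03}, {"slide": [0, 0, -0.0563], "angular": [0, 0, 0], "fingers": 0.03}, {"slide": [0.025, -0.0138, -0.075], "angular": [0, 0, -0.015], "fingers": 0.03}, {"slide": [0.0688, -0.0388, -0.0875], "angular": [0, 0, -0.035], "fingers": 0.03}, {"slide": [0.1125, -0.0638, -0.0875], "angular": [0, 0, -0.055], "fingers": 0.03}, {"slide": [0.1563, -0.0875, -0.0875], "angular": [0, 0, -0.075], "fingers": 0.03}, {"slide": [0.2, -0.1125, -0.0875], "angular": [0, 0, -0.095], "fingers": 0.03}, {"slide": [0.2438, -0.1375, -0.0813], "angular": [0, 0, -0.115], "fingers": 0.03}, {"slide": [0.2875, -0.1625, -0.0625], "angular": [0, 0, -0.135], "fingers": 0.03}, {"slide": [0.3188, -0.18, -0.0438], "angular": [0, 0, -0.15], "fingers": 0.03}, {"slide": [0.3288, -0.185, -0.0338], "angular": [0, 0, -0.1545], "fingers": 0.03}, {"slide": [0.3288, -0.185, -0.0338], "angular": [0, 0, -0.1545], "fingers": 0.03}])

```text
clock: 22.25
ee_pos: [489.2, 304.8, 59.3]
tcp_rot: [-3.136, -0.0, 1.714]
wrist_force: [0.2, -0.8, -1.4]
width: 0.437
gripper_force: 40.0
```

Call:
play_rows(rows=[{"slide": [0, 0, 0], "angular": [0, 0, 0], "fingers": 0.03}, {"slide": [0, 0, 0], "angular": [0, 0, 0], "fingers": 0.03}])

```text
clock: 22.5
ee_pos: [491.1, 303.7, 60.4]
tcp_rot: [-3.139, -0.001, 1.711]
wrist_force: [-0.1, 1.1, -2.6]
width: 0.436
gripper_force: 40.0
```

Run:
```python
from h import *
go(490,305,35.3,np.radians(98.2))
```

```text
(490, 305, 35.3) slide [ 0.0014 -0.0008  0.0251] ang [-0.003 -0.001 -0.003]
```

In the tool's units: -0.1 m is -0.125, 0.001 m is 0.0013.

Call:
play_rows(rows=[{"slide": [0.0013, 0, 0.0125], "angular": [0, 0, 0], "fingers": 0.03}, {"slide": [0.0013, 0, 0.025], "angular": [0, 0, 0], "fingers": 0.03}, {"slide": [0.0013, 0, 0.0306], "angular": [0, 0, 0], "fingers": 0.03}, {"slide": [0.0013, 0, 0.0319], "angular": [0, 0, 0], "fingers": 0.03}, {"slide": [0.0013, 0, 0.0319], "angular": [0, 0, 0], "fingers": 0.03}, {"slide": [0.0013, 0, 0.0319], "angular": [0, 0, 0], "fingers": 0.05}, {"slide": [0.0013, 0, 0.0319], "angular": [0, 0, 0], "fingers": 0.065}, {"slide": [0.0013, 0, 0.0319], "angular": [0, 0, 0], "fingers": 0.075}, {"slide": [0.0013, 0, 0.0319], "angular": [0, 0, 0], "fingers": 0.075}, {"slide": [0.0013, 0, 0], "angular": [0, 0, 0], "fingers": 0.075}, {"slide": [0.0013, 0, -0.0625], "angular": [0, 0, 0], "fingers": 0.075}, {"slide": [0.0013, 0, -0.125], "angular": [0, 0, 0], "fingers": 0.075}])

```text
clock: 24.0
ee_pos: [490.2, 305.6, 161.1]
tcp_rot: [-3.137, -0.001, 1.713]
wrist_force: [0.9, -0.1, 0.1]
width: 0.813
gripper_force: 0.0
```

Run:
```python
from h import *
go(520,-200,220,1.4)
```

```text
(520, -200, 220) slide [-0.5046 -0.0423 -0.0593] ang [-0.005 -0.     0.313]
```

In the tool's units: -0.5 m is -0.625, -0.49 m is -0.6125, 0.313 rad is 0.1565.

Call:
play_rows(rows=[{"slide": [-0.0375, -0.0038, -0.0375], "angular": [0, 0, 0.015], "fingers": 0.06}, {"slide": [-0.1063, -0.0088, -0.075], "angular": [0, 0, 0.03], "fingers": 0.06}, {"slide": [-0.175, -0.015, -0.075], "angular": [0, 0, 0.05], "fingers": 0.06}, {"slide": [-0.2438, -0.02, -0.075], "angular": [0, 0, 0.07], "fingers": 0.06}, {"slide": [-0.3125, -0.0263, -0.075], "angular": [0, 0, 0.09], "fingers": 0.06}, {"slide": [-0.3813, -0.0325, -0.075], "angular": [0, 0, 0.11], "fingers": 0.06}, {"slide": [-0.45, -0.0375, -0.075], "angular": [0, 0, 0.13], "fingers": 0.06}, {"slide": [-0.5188, -0.0438, -0.075], "angular": [0, 0, 0.145], "fingers": 0.06}, {"slide": [-0.575, -0.0488, -0.075], "angular": [0, 0, 0.1565], "fingers": 0.06}, {"slide": [-0.6125, -0.0513, -0.075], "angular": [0, 0, 0.1565], "fingers": 0.06}, {"slide": [-0.625, -0.0525, -0.075], "angular": [0, 0, 0.1565], "fingers": 0.06}, {"slide": [-0.625, -0.0525, -0.075], "angular": [0, 0, 0.1565], "fingers": 0.06}])

```text
clock: 25.5
ee_pos: [519.8, -194.7, 219.4]
tcp_rot: [-3.137, -0.0, 1.4]
wrist_force: [-0.0, -0.3, -0.5]
width: 0.659
gripper_force: 0.0
```

Run:
```python
from h import *
a=read_camera('top'); b=read_camera('scene')
k=lambda im,x,y,w,h,s:cv2.resize(im[y:y+h,x:x+w,::-1],None,fx=s,fy=s,interpolation=cv2.INTER_CUBIC)
A=k(a,130,195,100,80,7); cv2.imwrite("pics/g.png",A)
B=k(b,310,112,70,55,10); cv2.imwrite("pics/g2.png",B)
cv2.imwrite("pics/g3.png",b[:,:,::-1])
```

```text
(no output)
```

View pics/g.png

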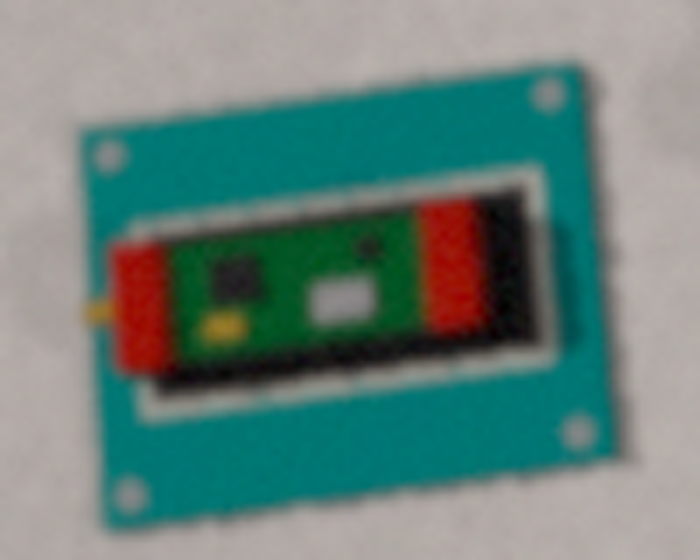

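View pics/g2.png

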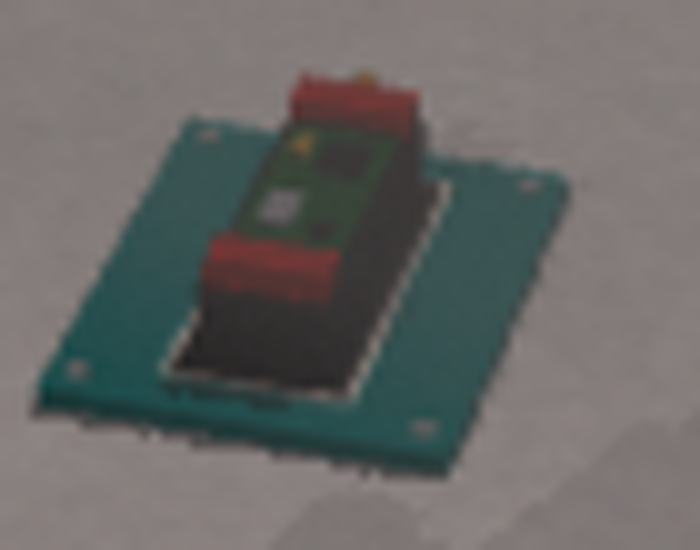

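Run:
```python
from h import *
f=lambda p,z:pix2w("top",[(130+(x+.5)/7-.5,195+(y+.5)/7-.5) for x,y in p],z)
R=f([(130,222),(545,167),(560,357),(143,420)],8);P=f([(82,128),(580,65),(614,460),(105,528)],8);S=f([(109,157),(548,95),(580,433),(129,496)],8)
L=f([(112,245),(165,240),(172,372),(122,375)],42);Q=f([(422,205),(478,200),(490,330),(428,337)],42)
print(R.mean(0),P.mean(0),S.mean(0),(L.mean(0)+Q.mean(0))/2); d=L.mean(0)-Q.mean(0);print(np.degrees(np.arctan2(d[1],d[0])))
e=f([(112,245),(122,375),(478,200),(490,330)],42);print(e.round(1).tolist(),e.mean(0))
g=lambda p,z:pix2w("scene",[(310+(x+.5)/10-.5,112+(y+.5)/10-.5) for x,y in p],z)
print("scene",g([(297,76),(418,92),(330,275),(210,240)],42).mean(0),g([(297,76),(418,92),(330,275),(210,240)],42).round(1).tolist())
```

```text
[490.75539677 303.97332157] [490.20329636 303.75385867] [490.00777176 304.82488112] [488.14402006 304.2534299 ]
97.42411482545445
[[500.1, 357.8], [463.8, 352.0], [512.9, 255.3], [476.4, 249.8]] [488.28380039 303.73580478]
scene [488.50974019 310.57184175] [[463.5, 355.0], [499.3, 361.3], [514.3, 261.8], [476.9, 264.1]]
```

Run:
```python
from h import *
go(592.5,-320.3,140,1.4)
```

```text
(592.5, -320.3, 140) slide [-0.1131  0.0931  0.079 ] ang [-0.004 -0.001  0.002]
```

In the tool's units: -0.1125 m is -0.1406, 0.079 m is 0.0988.

Call:
play_rows(rows=[{"slide": [-0.0375, 0.0313, 0], "angular": [0, 0, 0], "fingers": 0.055}, {"slide": [-0.0813, 0.0688, 0.0125], "angular": [0, 0, 0], "fingers": 0.055}, {"slide": [-0.125, 0.1038, 0.0375], "angular": [0, 0, 0], "fingers": 0.055}, {"slide": [-0.1406, 0.1163, 0.0625], "angular": [0, 0, 0], "fingers": 0.055}, {"slide": [-0.1406, 0.1163, 0.0875], "angular": [0, 0, 0], "fingers": 0.055}, {"slide": [-0.1406, 0.1163, 0.0988], "angular": [0, 0, 0], "fingers": 0.055}, {"slide": [-0.1406, 0.1163, 0.0988], "angular": [0, 0, 0], "fingers": 0.055}, {"slide": [-0.1406, 0.1163, 0.0988], "angular": [0, 0, 0], "fingers": 0.055}])

```text
clock: 26.6
ee_pos: [592.7, -321.4, 141.3]
tcp_rot: [-3.139, 0.0, 1.4]
wrist_force: [-0.0, -0.2, 0.4]
width: 0.604
gripper_force: 0.0
```

Run:
```python
from h import *
go(592.5,-320.3,94,1.4)
b=read_camera('scene'); crop('s',b,140,220,200,160,4,"pics/i.png")
```

```text
(592.5, -320.3, 94) slide [ 0.0011 -0.0002  0.0473] ang [-0.003  0.     0.   ]
```

View pics/i.png

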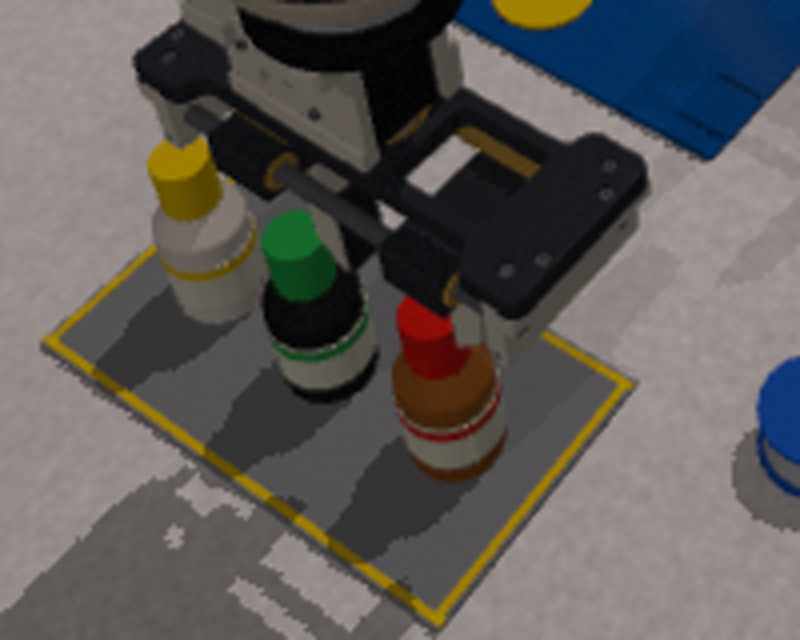

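In the tool's units: 0.047 m is 0.0588, 0.038 m is 0.0475.

Call:
play_rows(rows=[{"slide": [0, 0, 0.025], "angular": [0, 0, 0], "fingers": 0.055}, {"slide": [0, 0, 0.0475], "angular": [0, 0, 0], "fingers": 0.055}, {"slide": [0, 0, 0.0588], "angular": [0, 0, 0], "fingers": 0.055}, {"slide": [0, 0, 0.0588], "angular": [0, 0, 0], "fingers": 0.055}, {"slide": [0, 0, 0.0588], "angular": [0, 0, 0], "fingers": 0.055}, {"slide": [0, 0, 0.0588], "angular": [0, 0, 0], "fingers": 0.025}, {"slide": [0, 0, 0.0588], "angular": [0, 0, 0], "fingers": 0.02}, {"slide": [0, 0, 0.0588], "angular": [0, 0, 0], "fingers": 0.02}, {"slide": [0, 0, 0.0588], "angular": [0, 0, 0], "fingers": 0.02}, {"slide": [0, 0, 0.0588], "angular": [0, 0, 0], "fingers": 0.02}, {"slide": [0, 0, 0.0588], "angular": [0, 0, 0], "fingers": 0.02}], force=25)

```text
clock: 28.02
ee_pos: [591.9, -321.9, 93.3]
tcp_rot: [-3.138, 0.0, 1.4]
wrist_force: [-0.4, 0.4, 2.2]
width: 0.299
gripper_force: 25.0
```

Run:
```python
from h import *
go(515.5,95.5,130,1.4)
```

```text
(515.5, 95.5, 130) slide [ 0.3983 -0.1465 -0.0362] ang [-0.004  0.    -0.   ]
```

In the tool's units: 0.398 m is 0.4975, -0.1465 m is -0.1831.

Call:
play_rows(rows=[{"slide": [0, 0, -0.0375], "angular": [0, 0, 0], "fingers": 0.02}, {"slide": [0.0125, -0.005, -0.0875], "angular": [0, 0, 0], "fingers": 0.02}, {"slide": [0.0563, -0.0213, -0.125], "angular": [0, 0, 0], "fingers": 0.02}, {"slide": [0.1125, -0.0413, -0.1375], "angular": [0, 0, 0], "fingers": 0.02}, {"slide": [0.175, -0.065, -0.1375], "angular": [0, 0, 0], "fingers": 0.02}, {"slide": [0.2375, -0.0875, -0.1375], "angular": [0, 0, 0], "fingers": 0.02}, {"slide": [0.3, -0.11, -0.1375], "angular": [0, 0, 0], "fingers": 0.02}, {"slide": [0.3625, -0.1338, -0.1375], "angular": [0, 0, 0], "fingers": 0.02}, {"slide": [0.425, -0.1563, -0.125], "angular": [0, 0, 0], "fingers": 0.02}, {"slide": [0.475, -0.175, -0.1], "angular": [0, 0, 0], "fingers": 0.02}, {"slide": [0.4975, -0.1831, -0.0625], "angular": [0, 0, 0], "fingers": 0.02}, {"slide": [0.4975, -0.1831, -0.045], "angular": [0, 0, 0], "fingers": 0.02}])

```text
clock: 29.52
ee_pos: [514.1, 96.7, 128.3]
tcp_rot: [-3.135, 0.0, 1.403]
wrist_force: [-0.3, -0.5, -1.8]
width: 0.3
gripper_force: 25.0
```

Call:
play_rows(rows=[{"slide": [0, 0, 0], "angular": [0, 0, 0], "fingers": 0.02}, {"slide": [0, 0, 0], "angular": [0, 0, 0], "fingers": 0.02}, {"slide": [0, 0, 0], "angular": [0, 0, 0], "fingers": 0.02}])

```text
clock: 29.9
ee_pos: [516.2, 94.5, 130.6]
tcp_rot: [-3.139, -0.0, 1.398]
wrist_force: [-1.3, 0.4, -1.4]
width: 0.301
gripper_force: 25.0
```

Run:
```python
from h import *
go(515.5,95.5,100,1.4)
```

```text
(515.5, 95.5, 100) slide [ 0.0009 -0.0008  0.0306] ang [-0.002 -0.    -0.002]
```

In the tool's units: -0.07 m is -0.0875, 0.0307 m is 0.0384.

Call:
play_rows(rows=[{"slide": [0, 0, 0.0163], "angular": [0, 0, 0], "fingers": 0.02}, {"slide": [0, 0, 0.0313], "angular": [0, 0, 0], "fingers": 0.02}, {"slide": [0, 0, 0.0375], "angular": [0, 0, 0], "fingers": 0.02}, {"slide": [0, 0, 0.0384], "angular": [0, 0, 0], "fingers": 0.02}, {"slide": [0, 0, 0.0384], "angular": [0, 0, 0], "fingers": 0.02}, {"slide": [0, 0, 0.0384], "angular": [0, 0, 0], "fingers": 0.035}, {"slide": [0, 0, 0.0384], "angular": [0, 0, 0], "fingers": 0.05}, {"slide": [0, 0, 0.0384], "angular": [0, 0, 0], "fingers": 0.055}, {"slide": [0, 0, 0.0384], "angular": [0, 0, 0], "fingers": 0.055}, {"slide": [0, 0, 0.0125], "angular": [0, 0, 0], "fingers": 0.055}, {"slide": [0, 0, -0.0375], "angular": [0, 0, 0], "fingers": 0.055}, {"slide": [0, 0, -0.0875], "angular": [0, 0, 0], "fingers": 0.055}])

```text
clock: 31.4
ee_pos: [515.4, 95.2, 200.6]
tcp_rot: [-3.137, 0.0, 1.4]
wrist_force: [0.5, -0.3, -0.1]
width: 0.596
gripper_force: 0.0
```

Run:
```python
from h import *
go(518.2,-310.3,140,1.4)
```

```text
(518.2, -310.3, 140) slide [-0.3991  0.0721  0.0604] ang [-0.005  0.    -0.   ]
```

In the tool's units: -0.399 m is -0.4988, 0.005 m is 0.0063.

Call:
play_rows(rows=[{"slide": [-0.0313, 0.0063, 0], "angular": [0, 0, 0], "fingers": 0.055}, {"slide": [-0.0938, 0.0175, 0], "angular": [0, 0, 0], "fingers": 0.055}, {"slide": [-0.1563, 0.0288, 0], "angular": [0, 0, 0], "fingers": 0.055}, {"slide": [-0.225, 0.0413, 0], "angular": [0, 0, 0], "fingers": 0.055}, {"slide": [-0.2938, 0.0538, 0], "angular": [0, 0, 0], "fingers": 0.055}, {"slide": [-0.3625, 0.0663, 0], "angular": [0, 0, 0], "fingers": 0.055}, {"slide": [-0.425, 0.0775, 0], "angular": [0, 0, 0], "fingers": 0.055}, {"slide": [-0.475, 0.0863, 0.0125], "angular": [0, 0, 0], "fingers": 0.055}, {"slide": [-0.4988, 0.09, 0.0375], "angular": [0, 0, 0], "fingers": 0.055}, {"slide": [-0.4988, 0.09, 0.0625], "angular": [0, 0, 0], "fingers": 0.055}, {"slide": [-0.4988, 0.09, 0.075], "angular": [0, 0, 0], "fingers": 0.055}, {"slide": [-0.4988, 0.09, 0.075], "angular": [0, 0, 0], "fingers": 0.055}])

```text
clock: 32.9
ee_pos: [518.2, -308.8, 138.5]
tcp_rot: [-3.136, -0.001, 1.401]
wrist_force: [-0.6, -0.3, -0.8]
width: 0.599
gripper_force: 0.0
```

Run:
```python
from h import *
go(518.2,-310.3,94,1.4)
```

```text
(518.2, -310.3, 94) slide [-0.0016  0.0005  0.0445] ang [-0.006 -0.001  0.001]
```

In the tool's units: 0.0455 m is 0.0569, -0.0005 m is -0.0006.

Call:
play_rows(rows=[{"slide": [-0.0006, 0, 0.025], "angular": [0, 0, 0], "fingers": 0.055}, {"slide": [-0.0006, 0, 0.045], "angular": [0, 0, 0], "fingers": 0.055}, {"slide": [-0.0006, 0, 0.0569], "angular": [0, 0, 0], "fingers": 0.055}, {"slide": [-0.0006, 0, 0.0569], "angular": [0, 0, 0], "fingers": 0.055}, {"slide": [-0.0006, 0, 0.0569], "angular": [0, 0, 0], "fingers": 0.055}, {"slide": [-0.0006, 0, 0.0569], "angular": [0, 0, 0], "fingers": 0.025}, {"slide": [-0.0006, 0, 0.0569], "angular": [0, 0, 0], "fingers": 0.02}, {"slide": [-0.0006, 0, 0.0569], "angular": [0, 0, 0], "fingers": 0.02}, {"slide": [-0.0006, 0, 0.0569], "angular": [0, 0, 0], "fingers": 0.02}, {"slide": [-0.0006, 0, 0.0569], "angular": [0, 0, 0], "fingers": 0.02}, {"slide": [-0.0006, 0, 0.0569], "angular": [0, 0, 0], "fingers": 0.02}], force=25)

```text
clock: 34.28
ee_pos: [518.2, -310.7, 94.0]
tcp_rot: [-3.138, 0.0, 1.4]
wrist_force: [-1.3, -0.1, 1.7]
width: 0.296
gripper_force: 25.0
```

Run:
```python
from h import *
go(498,18.3,130,1.4)
```

```text
(498, 18.3, 130) slide [ 0.3207 -0.0761 -0.0357] ang [-0.004  0.    -0.   ]
```

In the tool's units: 0.3205 m is 0.4006, 0.312 m is 0.39.

Call:
play_rows(rows=[{"slide": [0, 0, -0.0375], "angular": [0, 0, 0], "fingers": 0.02}, {"slide": [0.0125, -0.0038, -0.0875], "angular": [0, 0, 0], "fingers": 0.02}, {"slide": [0.05, -0.0125, -0.125], "angular": [0, 0, 0], "fingers": 0.02}, {"slide": [0.1, -0.025, -0.1375], "angular": [0, 0, 0], "fingers": 0.02}, {"slide": [0.1563, -0.0375, -0.1375], "angular": [0, 0, 0], "fingers": 0.02}, {"slide": [0.2125, -0.0513, -0.1375], "angular": [0, 0, 0], "fingers": 0.02}, {"slide": [0.2688, -0.065, -0.1375], "angular": [0, 0, 0], "fingers": 0.02}, {"slide": [0.3188, -0.0763, -0.1375], "angular": [0, 0, 0], "fingers": 0.02}, {"slide": [0.3625, -0.0875, -0.125], "angular": [0, 0, 0], "fingers": 0.02}, {"slide": [0.39, -0.0925, -0.1], "angular": [0, 0, 0], "fingers": 0.02}, {"slide": [0.4006, -0.095, -0.0688], "angular": [0, 0, 0], "fingers": 0.02}, {"slide": [0.4006, -0.095, -0.045], "angular": [0, 0, 0], "fingers": 0.02}])

```text
clock: 35.78
ee_pos: [497.4, 19.2, 129.2]
tcp_rot: [-3.137, -0.0, 1.402]
wrist_force: [-0.3, -0.0, -1.0]
width: 0.3
gripper_force: 25.0
```

Call:
play_rows(rows=[{"slide": [0, 0, 0], "angular": [0, 0, 0], "fingers": 0.02}, {"slide": [0, 0, 0], "angular": [0, 0, 0], "fingers": 0.02}, {"slide": [0, 0, 0], "angular": [0, 0, 0], "fingers": 0.02}])

```text
clock: 36.15
ee_pos: [498.5, 18.0, 131.0]
tcp_rot: [-3.139, -0.0, 1.399]
wrist_force: [-0.0, -0.1, -1.0]
width: 0.299
gripper_force: 25.0
```

Run:
```python
from h import *
go(498,18.3,100.5,1.4)
```

```text
(498, 18.3, 100.5) slide [ 0.0002 -0.0005  0.0305] ang [-0.003 -0.    -0.001]
```

In the tool's units: -0.07 m is -0.0875, 0.0307 m is 0.0384.

Call:
play_rows(rows=[{"slide": [0, 0, 0.0163], "angular": [0, 0, 0], "fingers": 0.02}, {"slide": [0, 0, 0.0313], "angular": [0, 0, 0], "fingers": 0.02}, {"slide": [0, 0, 0.0375], "angular": [0, 0, 0], "fingers": 0.02}, {"slide": [0, 0, 0.0384], "angular": [0, 0, 0], "fingers": 0.02}, {"slide": [0, 0, 0.0384], "angular": [0, 0, 0], "fingers": 0.02}, {"slide": [0, 0, 0.0384], "angular": [0, 0, 0], "fingers": 0.035}, {"slide": [0, 0, 0.0384], "angular": [0, 0, 0], "fingers": 0.05}, {"slide": [0, 0, 0.0384], "angular": [0, 0, 0], "fingers": 0.055}, {"slide": [0, 0, 0.0384], "angular": [0, 0, 0], "fingers": 0.055}, {"slide": [0, 0, 0.0125], "angular": [0, 0, 0], "fingers": 0.055}, {"slide": [0, 0, -0.0375], "angular": [0, 0, 0], "fingers": 0.055}, {"slide": [0, 0, -0.0875], "angular": [0, 0, 0], "fingers": 0.055}])

```text
clock: 37.65
ee_pos: [498.0, 18.1, 201.1]
tcp_rot: [-3.137, 0.0, 1.4]
wrist_force: [1.2, -1.6, -0.1]
width: 0.6
gripper_force: 0.0
```

Run:
```python
from h import *
go(443.9,-300,140,1.4)
```

```text
(443.9, -300, 140) slide [-0.3226  0.0011  0.0611] ang [-0.005  0.    -0.   ]
```

In the tool's units: -0.3225 m is -0.4031, -0.312 m is -0.39.

Call:
play_rows(rows=[{"slide": [-0.0313, 0, 0], "angular": [0, 0, 0], "fingers": 0.055}, {"slide": [-0.0813, 0, 0], "angular": [0, 0, 0], "fingers": 0.055}, {"slide": [-0.1375, 0, 0], "angular": [0, 0, 0], "fingers": 0.055}, {"slide": [-0.1938, 0, 0], "angular": [0, 0, 0], "fingers": 0.055}, {"slide": [-0.25, 0.0013, 0], "angular": [0, 0, 0], "fingers": 0.055}, {"slide": [-0.3063, 0.0013, 0], "angular": [0, 0, 0], "fingers": 0.055}, {"slide": [-0.3563, 0.0013, 0], "angular": [0, 0, 0], "fingers": 0.055}, {"slide": [-0.39, 0.0013, 0.0125], "angular": [0, 0, 0], "fingers": 0.055}, {"slide": [-0.4031, 0.0013, 0.0375], "angular": [0, 0, 0], "fingers": 0.055}, {"slide": [-0.4031, 0.0013, 0.0625], "angular": [0, 0, 0], "fingers": 0.055}, {"slide": [-0.4031, 0.0013, 0.0763], "angular": [0, 0, 0], "fingers": 0.055}, {"slide": [-0.4031, 0.0013, 0.0763], "angular": [0, 0, 0], "fingers": 0.055}])

```text
clock: 39.15
ee_pos: [443.8, -299.4, 138.7]
tcp_rot: [-3.136, -0.001, 1.4]
wrist_force: [0.2, 0.2, -0.3]
width: 0.6
gripper_force: 0.0
```

Run:
```python
from h import *
go(443.9,-300,94,1.4)
```

```text
(443.9, -300, 94) slide [-0.0006  0.0004  0.0447] ang [-0.005 -0.001  0.   ]
```

In the tool's units: 0.0455 m is 0.0569, 0.036 m is 0.045.

Call:
play_rows(rows=[{"slide": [-0.0006, 0, 0.025], "angular": [0, 0, 0], "fingers": 0.055}, {"slide": [-0.0006, 0, 0.045], "angular": [0, 0, 0], "fingers": 0.055}, {"slide": [-0.0006, 0, 0.0569], "angular": [0, 0, 0], "fingers": 0.055}, {"slide": [-0.0006, 0, 0.0569], "angular": [0, 0, 0], "fingers": 0.055}, {"slide": [-0.0006, 0, 0.0569], "angular": [0, 0, 0], "fingers": 0.055}, {"slide": [-0.0006, 0, 0.0569], "angular": [0, 0, 0], "fingers": 0.025}, {"slide": [-0.0006, 0, 0.0569], "angular": [0, 0, 0], "fingers": 0.02}, {"slide": [-0.0006, 0, 0.0569], "angular": [0, 0, 0], "fingers": 0.02}, {"slide": [-0.0006, 0, 0.0569], "angular": [0, 0, 0], "fingers": 0.02}, {"slide": [-0.0006, 0, 0.0569], "angular": [0, 0, 0], "fingers": 0.02}, {"slide": [-0.0006, 0, 0.0569], "angular": [0, 0, 0], "fingers": 0.02}], force=25)

```text
clock: 40.52
ee_pos: [443.9, -300.3, 93.8]
tcp_rot: [-3.138, 0.0, 1.4]
wrist_force: [-0.2, 0.1, 1.3]
width: 0.299
gripper_force: 25.0
```

Run:
```python
from h import *
go(483.3,-57,130,1.4)
```

```text
(483.3, -57, 130) slide [ 0.2465 -0.0027 -0.0362] ang [-0.004  0.    -0.   ]
```

In the tool's units: 0.2465 m is 0.3081, -0.0027 m is -0.0034.

Call:
play_rows(rows=[{"slide": [0, 0, -0.0375], "angular": [0, 0, 0], "fingers": 0.02}, {"slide": [0.0125, 0, -0.075], "angular": [0, 0, 0], "fingers": 0.02}, {"slide": [0.0438, 0, -0.1], "angular": [0, 0, 0], "fingers": 0.02}, {"slide": [0.0875, -0.0013, -0.1], "angular": [0, 0, 0], "fingers": 0.02}, {"slide": [0.1313, -0.0013, -0.1], "angular": [0, 0, 0], "fingers": 0.02}, {"slide": [0.175, -0.0019, -0.1], "angular": [0, 0, 0], "fingers": 0.02}, {"slide": [0.2188, -0.0025, -0.1], "angular": [0, 0, 0], "fingers": 0.02}, {"slide": [0.2563, -0.0031, -0.1], "angular": [0, 0, 0], "fingers": 0.02}, {"slide": [0.2875, -0.0034, -0.0938], "angular": [0, 0, 0], "fingers": 0.02}, {"slide": [0.3025, -0.0034, -0.075], "angular": [0, 0, 0], "fingers": 0.02}, {"slide": [0.3081, -0.0034, -0.0563], "angular": [0, 0, 0], "fingers": 0.02}, {"slide": [0.3081, -0.0034, -0.045], "angular": [0, 0, 0], "fingers": 0.02}])

```text
clock: 42.02
ee_pos: [482.5, -57.6, 128.2]
tcp_rot: [-3.136, 0.001, 1.399]
wrist_force: [0.3, 0.2, 0.3]
width: 0.302
gripper_force: 25.0
```

Call:
play_rows(rows=[{"slide": [0, 0, 0], "angular": [0, 0, 0], "fingers": 0.02}, {"slide": [0, 0, 0], "angular": [0, 0, 0], "fingers": 0.02}, {"slide": [0, 0, 0], "angular": [0, 0, 0], "fingers": 0.02}])

```text
clock: 42.4
ee_pos: [483.6, -57.4, 130.1]
tcp_rot: [-3.139, 0.0, 1.399]
wrist_force: [0.1, 0.2, -0.7]
width: 0.303
gripper_force: 25.0
```

Run:
```python
from h import *
go(483.3,-57,100.3,1.4)
```

```text
(483.3, -57, 100.3) slide [ 0.0003 -0.0002  0.0298] ang [-0.003  0.    -0.001]
```

In the tool's units: -0.08 m is -0.1, -0.03 m is -0.0375.

Call:
play_rows(rows=[{"slide": [0, 0, 0.0163], "angular": [0, 0, 0], "fingers": 0.02}, {"slide": [0, 0, 0.0313], "angular": [0, 0, 0], "fingers": 0.02}, {"slide": [0, 0, 0.0369], "angular": [0, 0, 0], "fingers": 0.02}, {"slide": [0, 0, 0.0375], "angular": [0, 0, 0], "fingers": 0.02}, {"slide": [0, 0, 0.0375], "angular": [0, 0, 0], "fingers": 0.02}, {"slide": [0, 0, 0.0375], "angular": [0, 0, 0], "fingers": 0.035}, {"slide": [0, 0, 0.0375], "angular": [0, 0, 0], "fingers": 0.05}, {"slide": [0, 0, 0.0375], "angular": [0, 0, 0], "fingers": 0.055}, {"slide": [0, 0, 0.0375], "angular": [0, 0, 0], "fingers": 0.055}, {"slide": [0, 0, 0.0125], "angular": [0, 0, 0], "fingers": 0.055}, {"slide": [0, 0, -0.0375], "angular": [0, 0, 0], "fingers": 0.055}, {"slide": [0, 0, -0.1], "angular": [0, 0, 0], "fingers": 0.055}])

```text
clock: 43.9
ee_pos: [482.9, -57.0, 210.3]
tcp_rot: [-3.136, 0.0, 1.4]
wrist_force: [1.2, 0.5, -0.3]
width: 0.597
gripper_force: 0.0
```

In the tool's units: -0.3 m is -0.375, -0.28 m is -0.35.

Call:
play_rows(rows=[{"slide": [-0.05, 0, -0.0125], "angular": [0, 0, 0], "fingers": 0.055}, {"slide": [-0.1125, 0, -0.025], "angular": [0, 0, 0], "fingers": 0.055}, {"slide": [-0.175, 0, -0.0375], "angular": [0, 0, 0], "fingers": 0.055}, {"slide": [-0.2375, 0, -0.0375], "angular": [0, 0, 0], "fingers": 0.055}, {"slide": [-0.3, 0, -0.0375], "angular": [0, 0, 0], "fingers": 0.055}, {"slide": [-0.35, 0, -0.0375], "angular": [0, 0, 0], "fingers": 0.055}, {"slide": [-0.375, 0, -0.0375], "angular": [0, 0, 0], "fingers": 0.055}, {"slide": [-0.375, 0, -0.0375], "angular": [0, 0, 0], "fingers": 0.055}, {"slide": [-0.375, 0, -0.0375], "angular": [0, 0, 0], "fingers": 0.055}])

```text
clock: 45.02
ee_pos: [433.4, -350.6, 239.7]
tcp_rot: [-3.138, -0.001, 1.402]
wrist_force: [-0.0, -0.4, -0.0]
width: 0.6
gripper_force: 0.0
```

Run:
```python
from h import *
b=read_camera('top'); crop('t',b,130,160,270,120,2.9,"pics/k.png"); crop('t',b,250,195,130,75,6,"pics/l.png")
```

```text
(no output)
```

View pics/k.png

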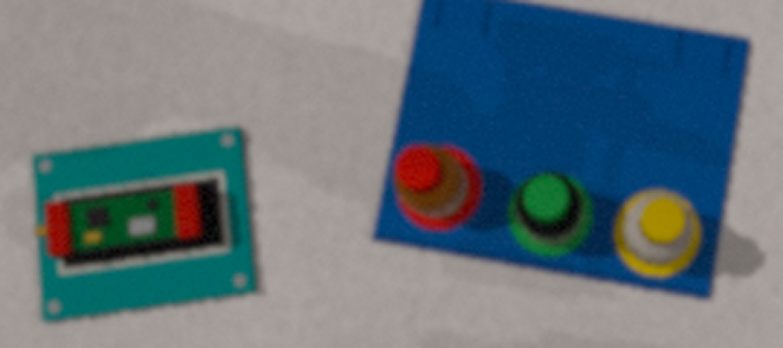

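View pics/l.png

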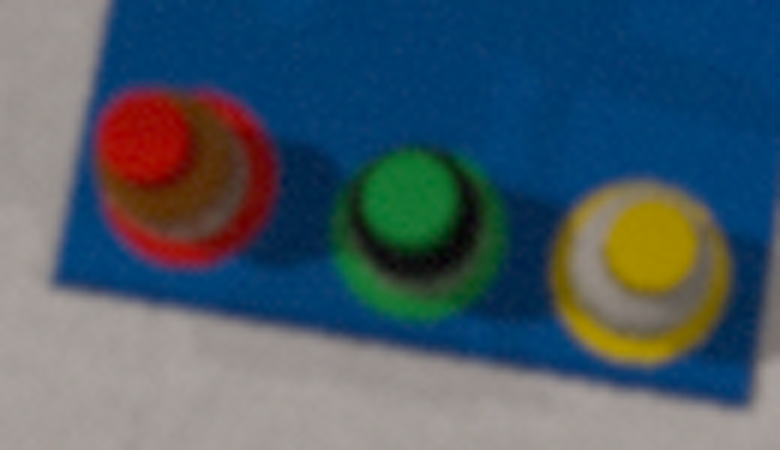

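Run:
```python
from h import *
f=lambda p,z:pix2w("top",[(250+(x+.5)/6-.5,195+(y+.5)/6-.5) for x,y in p],z)
c=f([(143,135),(411,197),(652,247)],108);d=f([(187,180),(420,232),(641,274)],10);print(c.round(1).tolist(),d.round(1).tolist(),np.linalg.norm(c-d,axis=1).round(1))
```

```text
[[515.2, 97.2], [496.5, 16.5], [481.7, -55.3]] [[514.3, 96.4], [496.8, 17.3], [482.8, -56.9]] [1.2 0.9 2. ]
```

All are within about 2–3 mm, so I'm handing in the job.

```bash
python3 -c "
from rig import r
print(r.job_done())"
```

```text
the job is handed in; nothing more can be done
None
```

The job is handed in at about 45 s of the 147 s allowed: all three bottles are back on their own colour discs (about 1–2 mm off centre in the last picture), the board clamp is on the inspection plate about 2–4 mm off the rectangle's centre and lined up with it, and the solder reel was not touched; the hand-in gave no verdict.

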